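# Eject the brass bending former and stand it in the tray

## Task

The round brass former is sunk flush in one of the two grey socket blocks: push the red pedal of that block's ejector lever right down so that the former rises, then grip it, lift it out and stand it upright in the green compartment of the wooden tray, setting it down before you let go. Leave the dark steel former seated in the other block.

Things in the scene. Friction and masses are not known exactly. Their poses are not given: they have to be found in the camera images.
- brass_former: Brass cylinder, 34 mm wide, 45 mm tall, about 0.25 kg; origin at the centre of its underside, z up its axis. Starts flush in the pocket (45 deep, 36 wide) of a fixed grey block 70 long (along the line to its pedal), 80 wide, top 60 mm above the table: no grip. Pressing its block's pedal right down lifts it 26 mm straight up; it stays up when the pedal is let go.
- block_a_pedal (a point): Top centre of the red square pedal (36 x 36 mm) of the brass former's block, on the robot's side, 112 mm level from the former's axis; 66 mm above the table at the start, tilted 12 degrees, outer edge higher. Swings down on a pivot 48 mm from the former's axis, 40 mm up; right down at 37 mm above the table. Takes 6 to 10 N, stays where left. Its x axis points to the block.
- green_place (a point): Centre of the floor of the green compartment of a fixed low wooden tray: 90 x 90 mm inside, floor 6 mm and rim 22 mm above the table, walls 6 mm thick. x and y run along its walls, z up. A second, uncoloured compartment adjoins on its +x side, holding a steel collar 12 mm tall; it is not the place.
- steel_former: Dark steel cylinder of the same size (34 mm wide, 45 mm tall, origin at the centre of its underside, z up), flush in a second block that looks the same and has a red pedal of its own. Leave it alone.
Not all that is in view belongs to the job. What is shaped like the brass_former but turquoise is not meant.

How it is judged (in metres and radians):
On the way, in this order (a step that is already met when the one before it is completed fails the run):
1. the pedal is pushed down and the brass former has risen at least 18 mm in its pocket, untouched by the fingers (height (world z) of block_a_pedal below 0.048 m and height (world z) of brass_former between 0.033 and 0.05 m and contact force between the fingers and brass_former below 0.1 N), for 0.2 s.
2. the brass former is held and lifted clear of its block (height (world z) of brass_former above 0.062 m and contact force between the fingers and brass_former above 0.5 N), for 0.1 s.
3. the brass former is lowered, still held, to within 12 mm of the floor of the green compartment (z of brass_former in the frame of green_place below 0.012 m and horizontal distance between brass_former and green_place below 0.042 m and contact force between the fingers and brass_former above 0.5 N), for 0.1 s.
At the end, for the whole second after the job is handed in: The brass former stands upright (within about 6 degrees) at rest on the floor of the green compartment, anywhere inside its walls (axis within 33 mm of the centre along each wall), and the steel former is still seated within 8 mm of where it was (x of brass_former in the frame of green_place between -0.033 and 0.033 m and y of brass_former in the frame of green_place between -0.033 and 0.033 m and z of brass_former in the frame of green_place below 0.004 m and angle between brass_former's own z axis and vertical below 0.1 rad and linear speed of brass_former below 0.02 m/s and distance of steel_former from where it was at the start of the episode below 0.008 m); the robot touches nothing.
It fails at once if the steel former is raised or moved by more than 8 mm (distance of steel_former from where it was at the start of the episode above 0.008 m).
It also fails if it takes over 48 s, if anything falls off the work surface, if the arm or the gripper's body presses on something with over 40 N, if the wrist force passes 120 N, or if a joint passes its speed limit or range.

## Robot

A 6-joint arm with a two-finger parallel gripper is mounted at the origin on the work surface. World frame = base frame: x ahead of the robot, y to its left, z up, the work surface at z = 0. Lengths are in mm, angles in degrees, forces in N, time in s.
With the tool pointing down it reaches from about 375 to 900 mm from the base axis. Payload 3.1 kg.
Tool frame: the origin (TCP) lies midway between the tips of the shut fingers; the grasp point (between the pads) lies robot.hold_point_z behind it (robot.hold_point_z is the distance from the TCP to the grasp point, in mm); z points along the fingers, y is the direction in which the jaws open and shut (so a half turn about z gives the same grasp; the last joint's range is limited). The gripper opens to 85 mm and grips with 20 to 120 N. Pads are 22 mm wide; open, the fingers measure 114 mm over their backs; the gripper's body (76 mm by 85 mm) begins 54 mm behind the grasp point. The pads swing forward as they close: fully open they stand 13 mm farther back than shut.
Start: joints at [64.658, 30.224, 82.088, -0, 67.689, -10.227], TCP at [162.929, 603.366, 231.31] pointing down, gripper open.
Joint ranges: [-176.69, 176.69], [-43.24, 126.21], [12.49, 139.97], [-82, 262], [0, 151.66], [-163.58, 163.58]. Speed limits (degrees/s): [159.86, 159.86, 180, 180, 180, 180].

## Interface

Orientations are given as [roll, pitch, yaw] about the fixed x, y, z axes, in that order (R = Rz(yaw) Ry(pitch) Rx(roll)).
In Python, from plant import robot gives the robot as it stands. The module is installed in compiled form; this text tells all that it offers.
- The arm moves only by the tool move_arm, never from a script. Its argument "steps" is a list of rows, each a list of 3 entries, a list of its own where there are three numbers: the shift along the tool's x, y, z in units of 30 mm (1.0 is 30 mm), then the turn about the tool's z in units of 6 degrees (1.0 is 6 degrees), then the finger opening in mm, from 0 to 85.4. In form: [[[dx, dy, dz], roll, claw], ...]. A call has 1 to 5 rows; each row is the pose to reach, as a shift and turn from the pose commanded when the call began, along the tool's axes at that moment; what a row does not reach only later rows make up. A row lasts 1/10 s, in which the tool goes at most 50 mm and 8.59 degrees, less where a joint would pass 70% of its speed; a pose out of reach is approached as far as the arm can. A call with a gripper value outside its range is refused whole. The fingers move at their own pace and stop on an object; "newtons" is the grip in N (left out, the last holds). Time passes only in rows, so rows that repeat a pose let the fingers close. It gives the time, the measured TCP pose, the force and the opening at its end, in the units of the state.
- robot.get_obs(): the state, without advancing time (a new reading comes with each control period).
- robot.capture(name): name is "side" or "top"; returns a dict with "color" (384x512x3 uint8, red, green, blue), "fx", "fy", "cx", "cy" (pixels), "distortion" ([k1, k2, p1, p2, k3] as OpenCV has them; the pictures are not rectified), "eye" and "attitude" of the camera in the world. Camera axes: x right, y down, z forward; pixel columns grow to the right and rows downward; lengths in mm; the calibration is good to about 2 mm. A picture is of the moment at which its call begins. There is no depth.
- robot.hand_in(): hands the job in, once; it reports no verdict.
The state is a dict: "clock": time; "qpos": joint angles; "joint_velocities": joint speeds; "joint_efforts": joint torques, N m; "tcp_pos": TCP position; "eef_rot": TCP orientation; "contact_force": force on the tool from outside, world axes, zero at the start; "wrist_torque": the same for the moment, N m; "opening": finger opening in mm.
Only numpy, scipy, OpenCV 4.12 (cv2) and the standard library are available. Lean on these libraries where they do the work, as an engineer would, in place of code of your own. Each camera call takes 0.05 s, during which the arm holds its last target.

## Working session

There is one attempt and no reset: what is moved stays moved. The work goes in short steps, Python scripts to look and compute and a tool call to move; the robot and the scene stay as the last step left them, time stands still between calls to the robot, and variables do not carry over. Pictures are saved under pics/ and viewed, and the job is handed in when it is done.

Besides the shell and the picture viewer there is one more tool, called after "Emit:" as name([rows], argument=value, ...), one row to a line, values as JSON. move_arm: Moves the arm, as the interface text tells. Its arguments: {"type":"object","properties":{"steps":{"type":"array"},"newtons":{"type":"number"}},"required":["steps"]}

```bash
mkdir -p pics; python3 - <<'E'
from plant import robot
import cv2
o=robot.get_obs();print(o,robot.hold_point_z)
for n in("side","top"):
    c=robot.capture(n);cv2.imwrite(f"pics/{n}0.png",c["color"][...,::-1])
    print({k:v for k,v in c.items() if k!="color"})
E
```

```text
{'clock': 0.0, 'qpos': array([ 6.46598182e+01,  3.02796102e+01,  8.21559872e+01,  1.00579689e-03,
        6.76893078e+01, -1.02291675e+01]), 'joint_velocities': array([ 0.03940991,  0.00421006, -0.12116104,  0.03200823, -0.01239809,
        0.11107306]), 'joint_efforts': array([ 2.21574355e-04, -4.42358279e+01, -1.78025115e+01, -2.24436262e-04,
        8.37654836e-03,  4.61645996e-06]), 'tcp_pos': array([162.60866565, 602.73983601, 230.328926  ]), 'eef_rot': array([-1.79877245e+02, -2.30962553e-02,  1.64888578e+02]), 'contact_force': array([ 0.28371592, -0.81327187,  0.21788108]), 'wrist_torque': array([0.02117219, 0.00526341, 0.02325072]), 'opening': 85.17714151102068} 18.700000000000003
{'fx': 398.26368211744546, 'fy': 398.26368211744546, 'cx': 260.88849000340207, 'cy': 189.85492271978657, 'distortion': array([-0.13350701,  0.        ,  0.        ,  0.        ,  0.        ]), 'eye': array([259.11828776, 909.97839181, 681.91902389]), 'attitude': array([-122.98711376,   -0.7788838 , -159.71643808])}
{'fx': 390.32972956833635, 'fy': 390.32972956833635, 'cx': 257.4124751063591, 'cy': 198.24192906087225, 'distortion': array([-0.12267503,  0.        ,  0.        ,  0.        ,  0.        ]), 'eye': array([ 445.6714219 ,   56.54604684, 1014.3888009 ]), 'attitude': array([-172.11159952,   -1.46359227,  -90.69335317])}
```

View pics/top0.png

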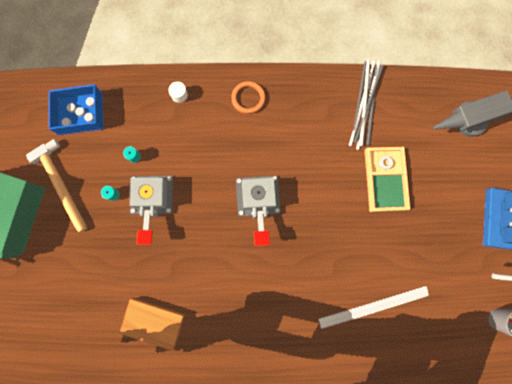

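View pics/side0.png

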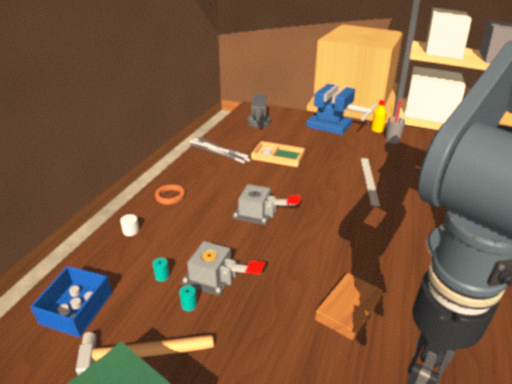

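The top view shows the brass former at about (146,191), its pedal at (144,237) and the green compartment at (389,190). The steel former is at (258,192). The side view shows the same layout: brass at (209,256), its pedal at (256,267). Next I'll measure positions.

```bash
cat > h.py <<'E'
from plant import robot
import cv2,numpy as np
from scipy.spatial.transform import Rotation as R
def ray(c,p):
    K=np.array([[c["fx"],0,c["cx"]],[0,c["fy"],c["cy"]],[0,0,1]])
    u=cv2.undistortPoints(np.array([[p]],float),K,c["distortion"])[0,0]
    return R.from_euler("xyz",c["attitude"],degrees=True).as_matrix()@np.array([u[0],u[1],1])
def plane(c,p,z):
    d=ray(c,p);return c["eye"]+d*(z-c["eye"][2])/d[2]
def two(c1,p1,c2,p2):
    a,b=ray(c1,p1),ray(c2,p2);a/=np.linalg.norm(a);b/=np.linalg.norm(b)
    s=np.linalg.lstsq(np.c_[a,-b],c2["eye"]-c1["eye"],rcond=None)[0]
    P,Q=c1["eye"]+a*s[0],c2["eye"]+b*s[1];return (P+Q)/2,np.linalg.norm(P-Q)
def blobs(im,lo,hi,mn=25):
    h=cv2.cvtColor(im,cv2.COLOR_RGB2HSV);m=cv2.inRange(h,lo,hi)
    n,l,s,ce=cv2.connectedComponentsWithStats(m)
    return [(s[i,4],s[i,:4].tolist(),ce[i].round(1).tolist(),l==i) for i in range(1,n) if s[i,4]>=mn]
E
python3 - <<'E'
from h import *
C={n:robot.capture(n) for n in("side","top")}
for n in C:
    im=C[n]["color"]
    for nm,lo,hi in(("red",(0,200,120),(6,255,255)),("yel",(20,150,130),(32,255,255)),("green",(50,80,30),(85,255,200))):
        for b in blobs(im,lo,hi): 
            print(n,nm,b[:3], [plane(C[n],b[2],z).round(0)[:2].tolist() for z in (6,60,66)])
for n,(x,y,w,h) in {"top":(110,160,80,100),"side":(170,225,110,80)}.items():
    cv2.imwrite(f"pics/z{n}.png",cv2.resize(C[n]["color"][y:y+h,x:x+w,::-1],None,fx=6,fy=6,interpolation=cv2.INTER_NEAREST))
im=C["top"]["color"][135:225,350:425,::-1];cv2.imwrite("pics/ztray.png",cv2.resize(im,None,fx=6,fy=6,interpolation=cv2.INTER_NEAREST))
E
```

```text
side red (np.int32(108), [288, 195, 13, 10], [294.1, 198.8]) [[501.0, -60.0], [482.0, 17.0], [479.0, 26.0]]
side red (np.int32(216), [246, 260, 20, 15], [255.2, 266.8]) [[506.0, 255.0], [486.0, 307.0], [484.0, 313.0]]
side yel (np.int32(321), [371, 105, 16, 28], [378.7, 118.9]) [[325.0, -805.0], [320.0, -668.0], [319.0, -653.0]]
side green (np.int32(92), [277, 151, 21, 7], [286.9, 154.0]) [[607.0, -329.0], [579.0, -230.0], [576.0, -219.0]]
side green (np.int32(207), [153, 258, 16, 24], [161.7, 268.1]) [[714.0, 342.0], [678.0, 387.0], [673.0, 392.0]]
side green (np.int32(241), [179, 285, 18, 26], [188.8, 296.1]) [[610.0, 396.0], [582.0, 437.0], [579.0, 442.0]]
side green (np.int32(2126), [68, 343, 102, 41], [119.9, 369.7]) [[643.0, 610.0], [612.0, 634.0], [609.0, 637.0]]
top red (np.int32(219), [136, 229, 16, 16], [143.8, 237.2]) [[486.0, 324.0], [484.0, 310.0], [484.0, 308.0]]
top red (np.int32(224), [254, 230, 16, 16], [261.4, 238.1]) [[481.0, 20.0], [479.0, 22.0], [479.0, 22.0]]
top yel (np.int32(114), [140, 185, 12, 13], [145.6, 191.4]) [[606.0, 322.0], [597.0, 308.0], [596.0, 306.0]]
top green (np.int32(52), [128, 148, 13, 14], [135.4, 156.8]) [[699.0, 353.0], [686.0, 337.0], [684.0, 335.0]]
top green (np.int32(2527), [0, 173, 45, 85], [16.1, 213.0]) [[551.0, 680.0], [545.0, 646.0], [544.0, 643.0]]
top green (np.int32(842), [374, 175, 30, 32], [388.2, 190.8]) [[602.0, -321.0], [594.0, -301.0], [593.0, -299.0]]
top green (np.int32(45), [109, 188, 10, 12], [114.3, 194.2]) [[599.0, 406.0], [591.0, 387.0], [590.0, 385.0]]
```

View pics/ztop.png

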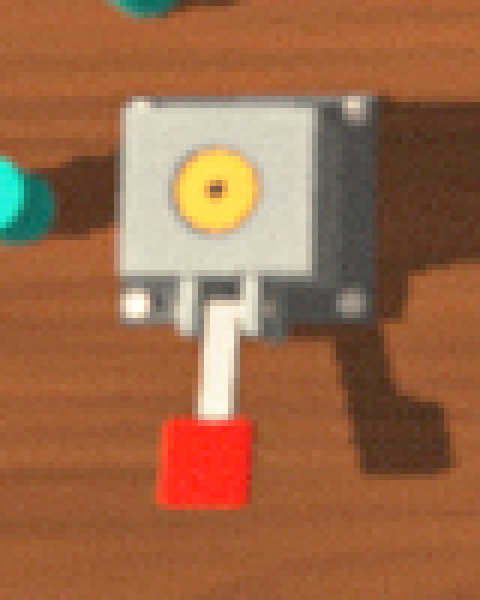

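View pics/ztray.png

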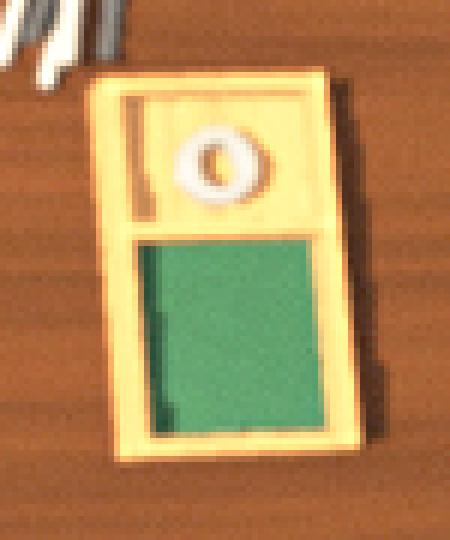

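View pics/zside.png

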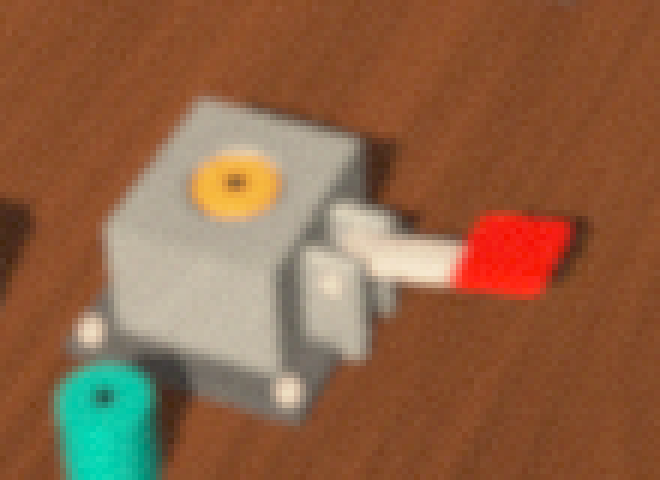

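```bash
cat >> h.py <<'E'
def go(tgt,yaw=None):
    "shift in tool units (30 mm) and turn units (6 deg) from the measured pose"
    o=robot.get_obs();M=R.from_euler("xyz",o["eef_rot"],degrees=True).as_matrix()
    d=M.T@(np.array(tgt)-o["tcp_pos"])
    t=0 if yaw is None else -((yaw-o["eef_rot"][2]+90)%180-90)/6
    print("t",round(o["clock"],2),"tcp",o["tcp_pos"].round(1),"rot",o["eef_rot"].round(1),"F",o["contact_force"].round(1),"open",round(o["opening"],1))
    print("shift units",(d/30).round(2),"turn",round(t,2),"mm",np.linalg.norm(d).round(0))
E
python3 - <<'E'
from h import *
C={n:robot.capture(n) for n in("side","top")}
s,t=C["side"],C["top"]
def pick(n,lo,hi,near):
    b=min(blobs(C[n]["color"],lo,hi),key=lambda b:np.hypot(*(np.array(b[2])-near)));
    pts=np.argwhere(b[3])[:,::-1].astype(np.float32);h=cv2.convexHull(pts)
    if "yel" : e=cv2.fitEllipse(h)
    return b,h,e
for nm,lo,hi,pt,ps in(("brass",(12,120,100),(32,255,255),(146,191),(209,256)),("pedal",(0,200,120),(6,255,255),(144,237),(256,267))):
    bt,_,et=pick("top",lo,hi,pt);bs,_,es=pick("side",lo,hi,ps)
    print(nm,bt[:3],et,bs[:3],es)
    print(two(t,bt[2],s,bs[2]),two(t,et[0],s,es[0]))
    print([plane(t,et[0],z).round(1) for z in(60,66)],[plane(s,es[0],z).round(1) for z in(60,66)])
# pedal edges yaw
bt,h,_=pick("top",(0,200,120),(6,255,255),(144,237))
# tray: outer rim contour
b,h,_=pick("top",(50,80,30),(85,255,200),(388,191))
r=cv2.minAreaRect(h);print(r);bx=cv2.boxPoints(r)
P=np.array([plane(t,p,6)[:2] for p in bx]);print(P.round(1),P.mean(0))
b2=blobs(t["color"],(10,60,150),(30,200,255),200)
for q in b2: print(q[:3])
E
```

```text
brass (np.int32(150), [139, 185, 14, 14], [145.6, 191.3]) ((145.63720703125, 191.3297119140625), (13.045483589172363, 13.690937995910645), 51.25996017456055) (np.int32(123), [202, 251, 15, 10], [208.7, 255.6]) ((208.71633911132812, 255.63702392578125), (10.05053997039795, 14.626005172729492), 86.52241516113281)
(array([598.94116201, 309.10257304,  57.4529792 ]), np.float64(2.312588423243631)) (array([598.91030333, 309.05401836,  57.30143604]), np.float64(2.3557792567033364))
[array([597.3, 307.9,  60. ]), array([596.4, 306.3,  66. ])] [array([598.7, 311.7,  60. ]), array([595.4, 317.5,  66. ])]
pedal (np.int32(214), [136, 229, 16, 16], [143.9, 237.0]) ((143.73324584960938, 236.7477569580078), (17.152660369873047, 19.82878303527832), 66.7928237915039) (np.int32(213), [246, 260, 20, 15], [255.2, 266.9]) ((254.89869689941406, 266.9167785644531), (14.891383171081543, 20.45168113708496), 63.58264923095703)
(array([484.88665546, 309.13276952,  62.04891755]), np.float64(1.360820174935648)) (array([485.47558639, 309.5249461 ,  62.1505408 ]), np.float64(1.3125953241582198))
[array([484.9, 309.9,  60. ]), array([484.7, 308.3,  66. ])] [array([486.9, 307.5,  60. ]), array([484.7, 313.4,  66. ])]
((388.32489013671875, 190.5482177734375), (30.921220779418945, 27.786348342895508), 85.91438293457031)
[[ 642.3 -282.6]
 [ 647.6 -360.5]
 [ 563.6 -361.2]
 [ 559.1 -284.1]] [ 603.15417108 -322.10477419]
(np.int32(133812), [0, 0, 512, 384], [257.6, 187.9])
(np.int32(209), [263, 217, 16, 21], [270.2, 226.6])
(np.int32(523), [278, 316, 40, 22], [297.6, 326.2])
(np.int32(1142), [479, 330, 33, 54], [498.9, 360.7])
```

```bash
python3 - <<'E'
from h import *
t=robot.capture("top")
q=[(365,147.5),(404.5,147.2),(410.3,209.8),(369.5,211.7)]
P=np.array([plane(t,p,22)[:2] for p in q]);print(P.round(1))
for i in range(4): print(np.linalg.norm(P[i]-P[i-1]).round(1))
ax=(P[0]+P[1]-P[2]-P[3]);ax/=np.linalg.norm(ax);print(np.degrees(np.arctan2(ax[1],ax[0])))
print("centre",(P[2]+P[3])/2+ax*51)
# divider seam row: inner green top corners z22 & bottom
g=[(373.5,175.5),(401.5,175),(404.5,206.5),(375.5,208)]
print(np.array([plane(t,p,6)[:2] for p in g]).round(1))
go([485,310,130],180)
E
```

```text
[[ 717.  -259. ]
 [ 718.5 -369. ]
 [ 548.7 -373.1]
 [ 545.1 -261.7]]
171.9
110.1
169.8
111.4
1.1446213957084224
centre [ 597.86902457 -316.41452771]
[[ 644.  -283.1]
 [ 645.2 -361.6]
 [ 559.4 -364.3]
 [ 556.3 -283.8]]
t 0.35 tcp [162.9 603.2 231.1] rot [-180.    -0.   164.9] F [-0.2 -0.3 -0.9] open 85.3
shift units [-12.91  -6.64   3.37] turn -2.52 mm 447.0
```

Emit:
move_arm([
  [[-1.4,-0.7,0],-0.5,0],
  [[-2.8,-1.4,0],-1,0],
  [[-4.2,-2.1,0],-1.5,0],
  [[-5.6,-2.8,0],-2,0],
  [[-7,-3.5,0],-2.52,0],
], newtons=30)

```text
clock: 0.85
tcp_pos: [339.4, 446.0, 231.5]
eef_rot: [180.0, 0.0, -179.8]
contact_force: [-0.1, 0.4, 0.4]
opening: 12.3
```

```bash
python3 -c "
from h import *
go([485,310,130],180)"
```

```text
t 0.85 tcp [339.4 446.  231.5] rot [ 180.     0.  -179.8] F [-0.1  0.4  0.4] open 12.3
shift units [-4.84 -4.55  3.38] turn 0.03 mm 224.0
```

Emit:
move_arm([
  [[-1.1,-1.0,0.3],0,0],
  [[-2.2,-2.0,0.8],0,0],
  [[-3.3,-3.0,1.6],0,0],
  [[-4.3,-4.0,2.4],0,0],
  [[-4.84,-4.55,3.2],0,0],
])

```text
clock: 1.35
tcp_pos: [486.6, 308.5, 134.8]
eef_rot: [180.0, 0.1, 179.9]
contact_force: [0.4, 0.4, 0.1]
opening: -0.2
```

Emit:
move_arm([
  [[0,0,0],0,0],
  [[0,0,0],0,0],
])

```text
clock: 1.55
tcp_pos: [483.3, 310.4, 135.0]
eef_rot: [-180.0, -0.1, 179.9]
contact_force: [0.5, 0.8, 0.4]
opening: -0.0
```

```bash
python3 -c "
from h import *
go([485,310,70],180)
C={n:robot.capture(n) for n in('side','top')}
for n,(x,y,w,h) in {'top':(90,140,130,130),'side':(150,180,150,120)}.items():
    cv2.imwrite(f'pics/a{n}.png',cv2.resize(C[n]['color'][y:y+h,x:x+w,::-1],None,fx=4,fy=4))
"
```

```text
t 1.55 tcp [483.3 310.4 135. ] rot [-1.800e+02 -1.000e-01  1.799e+02] F [0.5 0.8 0.4] open -0.0
shift units [-0.06 -0.01  2.16] turn -0.01 mm 65.0
```

View pics/aside.png

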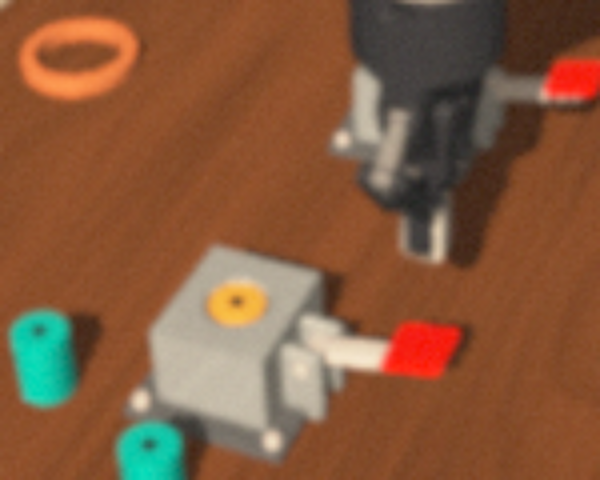

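The zoom shows the shut fingertips at (425,255), straight above the brass block's red pedal at (425,350). I'll push down now.

Emit:
move_arm([
  [[0,0,0.6],0,0],
  [[0,0,1.2],0,0],
  [[0,0,1.8],0,0],
  [[0,0,2.1],0,0],
  [[0,0,2.3],0,0],
])

```text
clock: 2.15
tcp_pos: [482.6, 311.8, 66.8]
eef_rot: [180.0, -0.0, -179.9]
contact_force: [-4.4, -0.5, 7.4]
opening: 0.3
```

Emit:
move_arm([
  [[0,0,0.15],0,0],
  [[0,0,0.3],0,0],
  [[0,0,0.45],0,0],
  [[0,0,0.55],0,0],
  [[0,0,0.65],0,0],
])

```text
clock: 2.65
tcp_pos: [481.1, 311.5, 48.3]
eef_rot: [180.0, -0.2, -180.0]
contact_force: [-5.8, 0.9, 7.6]
opening: -0.1
```

Emit:
move_arm([
  [[0,0,0.1],0,0],
  [[0,0,0.2],0,0],
  [[0,0,0.25],0,0],
  [[0,0,0.3],0,0],
])

```text
clock: 3.05
tcp_pos: [480.6, 311.5, 39.2]
eef_rot: [-180.0, -0.2, -180.0]
contact_force: [-6.7, 1.9, 7.9]
opening: 0.3
```

Emit:
move_arm([
  [[0,0,0.05],0,0],
  [[0,0,0.1],0,0],
  [[0,0,0.1],0,0],
])

```text
clock: 3.35
tcp_pos: [480.7, 311.6, 38.1]
eef_rot: [-180.0, -0.2, -180.0]
contact_force: [-9.1, -0.1, 18.8]
opening: -0.2
```

```bash
python3 -c "
from h import *
go([483,310,130],180)
C={n:robot.capture(n) for n in('side','top')}
for n,(x,y,w,h) in {'top':(90,140,130,130),'side':(150,180,150,120)}.items():
    cv2.imwrite(f'pics/b{n}.png',cv2.resize(C[n]['color'][y:y+h,x:x+w,::-1],None,fx=4,fy=4))
"
```

```text
t 3.35 tcp [480.7 311.6  38.1] rot [-180.    -0.2 -180. ] F [-9.1 -0.1 18.8] open -0.2
shift units [-0.07 -0.05 -3.06] turn 0.01 mm 92.0
```

View pics/bside.png

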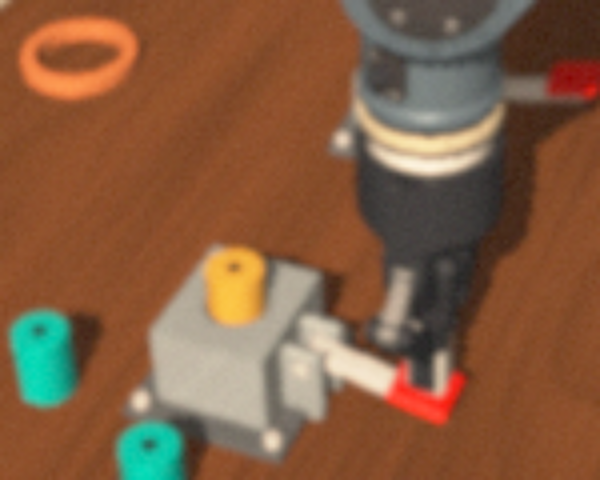

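The pedal is fully down and the brass former now stands proud, with its top at zoom (237,258). The force jump to 19 N shows the pedal is on its stop. I'll retreat and refine the former's position.

Emit:
move_arm([
  [[0,0,-0.8],0,0],
  [[0,0,-2.0],0,20],
  [[0,0,-3.2],0,70],
  [[0,0,-4.0],0,70],
  [[0,0,-4.2],0,70],
])

```text
clock: 3.95
tcp_pos: [485.6, 312.2, 165.1]
eef_rot: [179.8, 0.5, -179.9]
contact_force: [-0.4, 0.1, -0.4]
opening: 58.0
```

```bash
python3 - <<'E'
from h import *
C={n:robot.capture(n) for n in('side','top')}
for n,(x,y,w,h) in {'top':(90,140,130,130),'side':(150,180,150,120)}.items():
    cv2.imwrite(f'pics/c{n}.png',cv2.resize(C[n]['color'][y:y+h,x:x+w,::-1],None,fx=4,fy=4))
t=C['top']
for b in blobs(t["color"],(12,120,100),(32,255,255)):
    if 120<b[2][0]<170 and 170<b[2][1]<210: print(b[:3],plane(t,b[2],86),plane(t,b[2],80))
go([598,309,160],180)
E
```

```text
(np.int32(177), [137, 184, 16, 14], [144.6, 190.4]) [595.51103031 303.68593367  86.        ] [596.47941516 305.28315169  80.        ]
(np.int32(56), [115, 200, 13, 14], [120.4, 205.0]) [560.42513096 362.05105525  86.        ] [561.16676233 364.02547593  80.        ]
t 4.05 tcp [484.1 311.4 162.4] rot [ 179.9    0.2 -180. ] F [ 0.   0.4 -0.1] open 69.9
shift units [-3.8  -0.08  0.09] turn 0.01 mm 114.0
```

View pics/ctop.png

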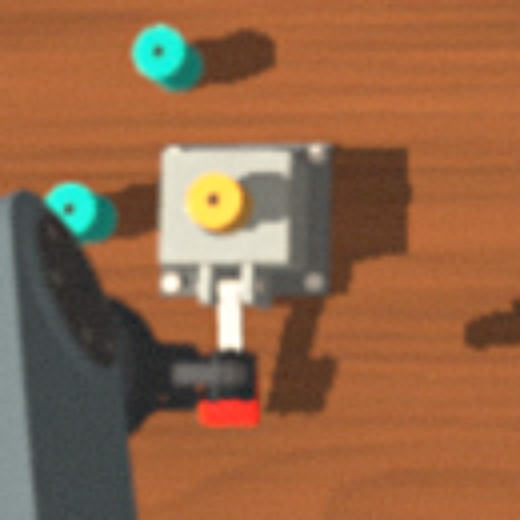

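View pics/cside.png

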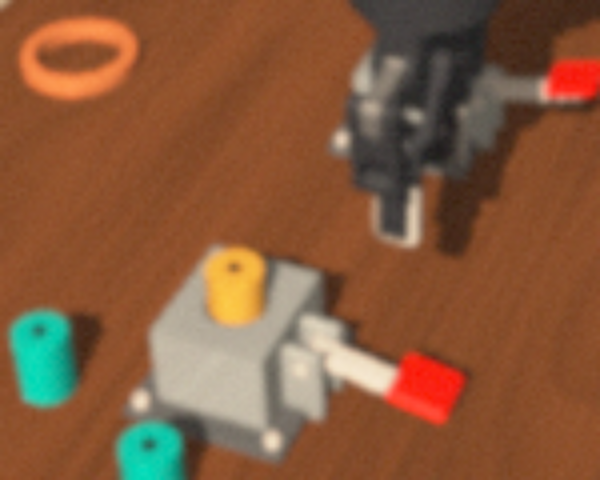

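The pedal stays down and the former is up. Its centre dot is at zoom (213,200) in the top view and (235,268) in the side view. I'll triangulate from that dot.

```bash
python3 - <<'E'
from h import *
s,t=[robot.capture(n) for n in('side','top')]
print(two(t,(143.2,189.9),s,(208.7,246.9)),plane(t,(143.2,189.9),86),plane(s,(208.7,246.9),86))
go([598,309,120],180)
E
```

```text
(array([597.97722119, 308.12112265,  83.52254491]), np.float64(1.6711529438748358)) [596.76770773 307.15433892  86.        ] [597.45491753 310.6650946   86.        ]
t 4.15 tcp [482.7 310.6 160.1] rot [-1.8e+02 -1.0e-01 -1.8e+02] F [ 0.1 -0.1 -0.4] open 70.0
shift units [-3.84 -0.05  1.33] turn 0.0 mm 122.0
```

Emit:
move_arm([
  [[-1.3,0,0],0,70],
  [[-2.6,-0.05,0],0,70],
  [[-3.5,-0.07,0.3],0,70],
  [[-3.82,-0.07,0.8],0,70],
  [[-3.82,-0.07,1.0],0,70],
])

```text
clock: 4.65
tcp_pos: [596.8, 307.6, 126.7]
eef_rot: [-179.9, -0.3, 179.9]
contact_force: [-0.7, 0.3, 0.0]
opening: 70.2
```

Emit:
move_arm([
  [[0,0,0.1],0,70],
  [[0,0,0.1],0,70],
  [[0,0,0.1],0,70],
])

```text
clock: 4.95
tcp_pos: [596.8, 309.0, 128.0]
eef_rot: [-180.0, -0.0, -179.9]
contact_force: [0.5, -0.6, -0.0]
opening: 69.9
```

```bash
python3 - <<'E'
from h import *
go([597.5,308.5,60],180)
C={n:robot.capture(n) for n in('side','top')}
for n,(x,y,w,h) in {'side':(150,180,150,120)}.items():
    cv2.imwrite(f'pics/d{n}.png',cv2.resize(C[n]['color'][y:y+h,x:x+w,::-1],None,fx=4,fy=4))
E
```

```text
t 4.95 tcp [596.8 309.  128. ] rot [-180.    -0.  -179.9] F [ 0.5 -0.6 -0. ] open 69.9
shift units [-0.02 -0.02  2.27] turn 0.01 mm 68.0
```

View pics/dside.png

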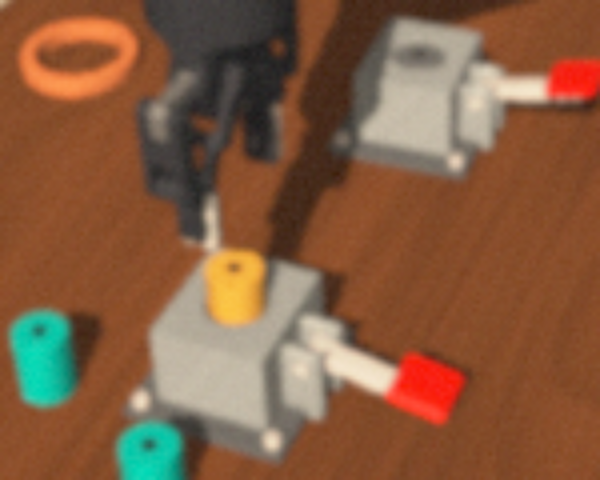

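The open fingers straddle the former, at zoom (205,240) and (265,155). I'll descend and grip.

Emit:
move_arm([
  [[0,0,0.6],0,70],
  [[0,0,1.2],0,70],
  [[0,0,1.7],0,70],
  [[0,0,2.0],0,70],
  [[0,0,2.2],0,70],
])

```text
clock: 5.55
tcp_pos: [597.8, 308.6, 61.1]
eef_rot: [-180.0, -0.0, -180.0]
contact_force: [0.3, 0.7, 0.1]
opening: 70.5
```

Emit:
move_arm([
  [[0,0,0],0,45],
  [[0,0,0],0,38],
  [[0,0,0],0,30],
  [[0,0,0],0,20],
  [[0,0,0],0,20],
], newtons=50)

```text
clock: 6.05
tcp_pos: [598.7, 308.9, 62.7]
eef_rot: [180.0, 0.1, -180.0]
contact_force: [0.5, -0.4, 3.3]
opening: 32.2
```

Emit:
move_arm([
  [[0,0,0],0,20],
  [[0,0,0],0,20],
])

```text
clock: 6.25
tcp_pos: [598.7, 308.9, 62.6]
eef_rot: [180.0, 0.1, -180.0]
contact_force: [0.2, -0.3, 3.8]
opening: 32.7
```

Emit:
move_arm([
  [[0,0,-0.2],0,20],
  [[0,0,-0.6],0,20],
  [[0,0,-1.2],0,20],
  [[0,0,-2.0],0,20],
  [[0,0,-2.8],0,20],
])

```text
clock: 6.75
tcp_pos: [596.9, 308.2, 146.3]
eef_rot: [-179.9, -0.2, -180.0]
contact_force: [0.3, 0.1, -2.0]
opening: 32.8
```

```bash
python3 - <<'E'
from h import *
go([600,-318,150],180)
c=robot.capture("side")
cv2.imwrite(f'pics/eside.png',cv2.resize(c['color'][130:280,130:330,::-1],None,fx=3,fy=3))
E
```

```text
t 6.75 tcp [596.9 308.2 146.3] rot [-179.9   -0.2 -180. ] F [ 0.3  0.1 -2. ] open 32.8
shift units [ -0.1  -20.87  -0.1 ] turn 0.0 mm 626.0
```

View pics/eside.png

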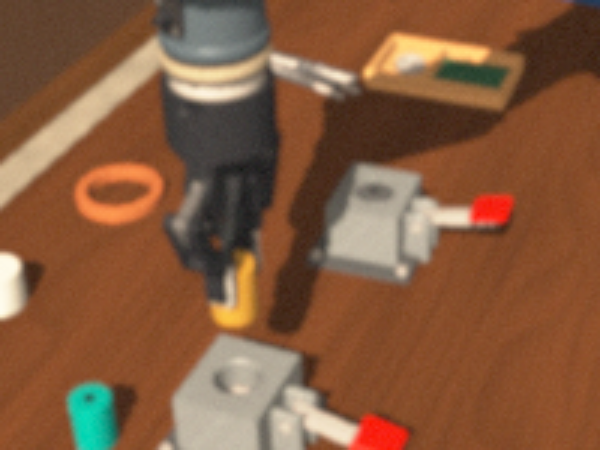

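The brass former is held clear of its block (zoom (235,295)), and the pocket below it is empty. I'll carry it to the tray.

Emit:
move_arm([
  [[0,-0.6,0],0,20],
  [[0,-1.6,0],0,20],
  [[0,-3.0,0],0,20],
  [[0,-4.5,0],0,20],
  [[0,-6.0,0],0,20],
])

```text
clock: 7.3
tcp_pos: [596.2, 126.3, 144.4]
eef_rot: [-180.0, -0.2, -180.0]
contact_force: [0.4, -0.8, -2.2]
opening: 32.8
```

Emit:
move_arm([
  [[0,-1.5,0],0,20],
  [[0,-3.0,0],0,20],
  [[0,-4.5,0],0,20],
  [[0,-6.0,0],0,20],
  [[0,-7.5,0],0,20],
])

```text
clock: 7.8
tcp_pos: [595.9, -98.5, 144.4]
eef_rot: [179.9, -0.2, 180.0]
contact_force: [0.9, 1.2, -2.0]
opening: 32.2
```

```bash
python3 -c "
from h import *
go([600,-318,100],180)"
```

```text
t 7.8 tcp [595.9 -98.5 144.4] rot [179.9  -0.2 180. ] F [ 0.9  1.2 -2. ] open 32.2
shift units [-0.14 -7.32  1.47] turn -0.0 mm 224.0
```

Emit:
move_arm([
  [[0,-1.5,0],0,20],
  [[0,-3.0,0],0,20],
  [[-0.1,-4.5,0],0,20],
  [[-0.1,-5.8,0],0,20],
  [[-0.1,-6.8,0],0,20],
])

```text
clock: 8.3
tcp_pos: [598.9, -303.3, 144.1]
eef_rot: [179.9, -0.2, 179.9]
contact_force: [-0.3, 0.1, -1.7]
opening: 32.4
```

Emit:
move_arm([
  [[0,-0.4,0],0,20],
  [[0,-0.5,0.5],0,20],
  [[0,-0.5,1.2],0,20],
  [[0,-0.5,1.8],0,20],
  [[0,-0.5,2.0],0,20],
])

```text
clock: 8.8
tcp_pos: [598.6, -311.7, 81.8]
eef_rot: [179.7, -0.4, -179.9]
contact_force: [0.5, 0.9, -2.0]
opening: 32.2
```

```bash
python3 - <<'E'
from h import *
go([600,-318,28],180)
C={n:robot.capture(n) for n in('side','top')}
for n,(x,y,w,h) in {'top':(330,120,120,110),'side':(210,100,130,90)}.items():
    cv2.imwrite(f'pics/f{n}.png',cv2.resize(C[n]['color'][y:y+h,x:x+w,::-1],None,fx=5,fy=5))
E
```

```text
t 8.8 tcp [ 598.6 -311.7   81.8] rot [ 179.7   -0.4 -179.9] F [ 0.5  0.9 -2. ] open 32.2
shift units [-0.06 -0.22  1.79] turn 0.01 mm 54.0
```

View pics/ftop.png

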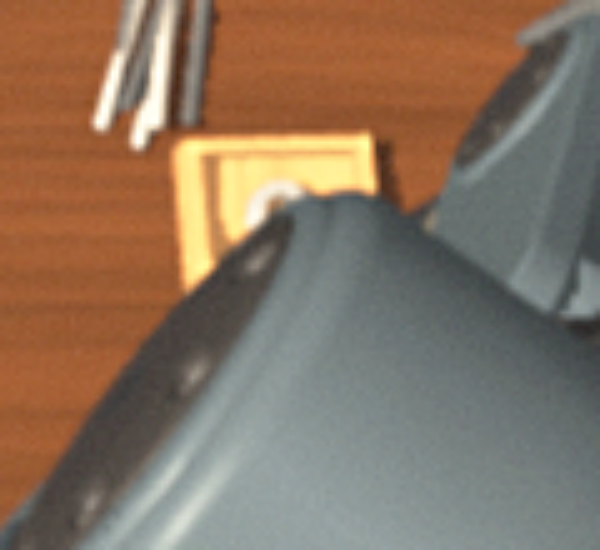

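View pics/fside.png

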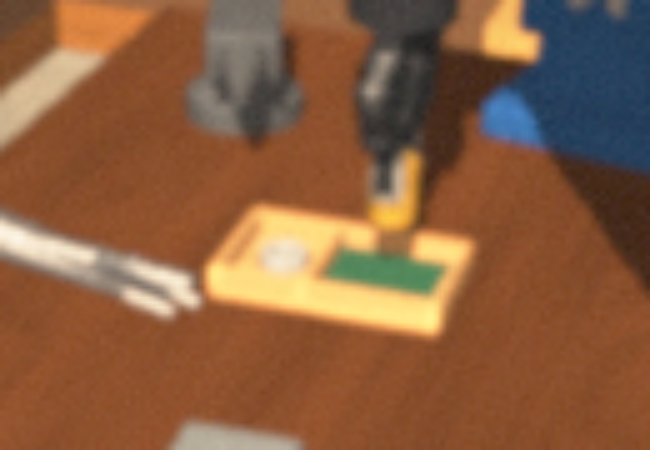

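The side view shows the upright former over the green floor at zoom (392,200). I'll lower it, slowly near the floor.

Emit:
move_arm([
  [[0,-0.15,0.2],0,20],
  [[-0.05,-0.2,0.6],0,20],
  [[-0.05,-0.2,1.0],0,20],
  [[-0.05,-0.2,1.3],0,20],
  [[-0.05,-0.2,1.5],0,20],
])

```text
clock: 9.4
tcp_pos: [602.0, -320.9, 39.3]
eef_rot: [179.9, -0.1, 180.0]
contact_force: [0.5, -0.4, -2.3]
opening: 32.3
```

Emit:
move_arm([
  [[0,0,0.07],0,20],
  [[0,0,0.14],0,20],
  [[0,0,0.2],0,20],
  [[0,0,0.2],0,20],
])

```text
clock: 9.8
tcp_pos: [602.8, -321.4, 34.9]
eef_rot: [-180.0, 0.0, -180.0]
contact_force: [0.0, 0.7, -2.0]
opening: 32.5
```

Emit:
move_arm([
  [[0,0,0.05],0,20],
  [[0,0,0.1],0,20],
  [[0,0,0.15],0,20],
  [[0,0,0.15],0,20],
])

```text
clock: 10.2
tcp_pos: [602.5, -321.2, 30.1]
eef_rot: [180.0, -0.0, -180.0]
contact_force: [0.2, 0.4, -2.1]
opening: 32.7
```

Emit:
move_arm([
  [[0,0,0.04],0,20],
  [[0,0,0.08],0,20],
  [[0,0,0.08],0,20],
])

```text
clock: 10.5
tcp_pos: [602.8, -321.4, 28.3]
eef_rot: [-180.0, 0.0, -180.0]
contact_force: [0.2, 0.4, 0.4]
opening: 32.4
```

Emit:
move_arm([
  [[0,0,0.02],0,20],
  [[0,0,0.03],0,20],
  [[0,0,0.03],0,20],
])

```text
clock: 10.8
tcp_pos: [602.8, -321.4, 28.3]
eef_rot: [-180.0, 0.0, -180.0]
contact_force: [-2.5, 0.8, 6.1]
opening: 32.6
```

```bash
python3 - <<'E'
from h import *
c=robot.capture("side")
cv2.imwrite(f'pics/gside.png',cv2.resize(c['color'][100:190,210:340,::-1],None,fx=5,fy=5))
E
```

```text
(no output)
```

View pics/gside.png

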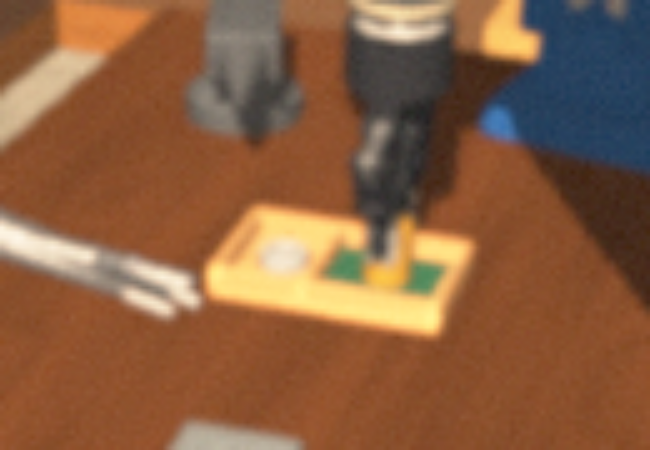

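The former rests on the green floor at zoom (388,275), with about 8 N of support, so I'll let go gently.

Emit:
move_arm([
  [[0,0,-0.01],0,33],
  [[0,0,-0.02],0,37],
  [[0,0,-0.02],0,42],
  [[0,0,-0.02],0,50],
  [[0,0,-0.02],0,54],
], newtons=20)

```text
clock: 11.35
tcp_pos: [602.7, -321.4, 27.3]
eef_rot: [180.0, -0.0, -180.0]
contact_force: [0.6, 0.6, 0.6]
opening: 54.2
```

Emit:
move_arm([
  [[0,0,-0.3],0,54],
  [[0,0,-0.9],0,54],
  [[0,0,-1.8],0,54],
  [[0,0,-3.0],0,60],
  [[0,0,-4.0],0,60],
])

```text
clock: 11.85
tcp_pos: [603.0, -321.6, 149.9]
eef_rot: [-179.9, 0.1, -180.0]
contact_force: [0.1, 0.6, -0.4]
opening: 59.7
```

Emit:
move_arm([
  [[0.8,1.2,-0.5],0,60],
  [[1.8,2.4,-1],0,60],
  [[2.6,3.6,-1],0,60],
  [[3.0,5,-1],0,60],
  [[3,6,-1],0,60],
])

```text
clock: 12.35
tcp_pos: [510.0, -138.8, 178.5]
eef_rot: [179.9, -0.1, 180.0]
contact_force: [0.6, 0.3, -0.4]
opening: 60.1
```

```bash
python3 - <<'E'
from h import *
go([600,-318,100],180)
C={n:robot.capture(n) for n in('side','top')}
for n,(x,y,w,h) in {'top':(340,130,100,100),'side':(210,100,130,90)}.items():
    cv2.imwrite(f'pics/h{n}.png',cv2.resize(C[n]['color'][y:y+h,x:x+w,::-1],None,fx=5,fy=5))
cv2.imwrite('pics/hfull.png',C['side']['color'][...,::-1])
t=C['top']
for b in blobs(t["color"],(18,150,100),(32,255,255)):
    if 340<b[2][0]<440 and 140<b[2][1]<220: print(b[:3],plane(t,b[2],51))
E
```

```text
t 12.35 tcp [ 510.  -138.8  178.5] rot [ 1.799e+02 -1.000e-01  1.800e+02] F [ 0.6  0.3 -0.4] open 60.1
shift units [-3.01 -5.98  2.6 ] turn -0.0 mm 215.0
```

View pics/htop.png

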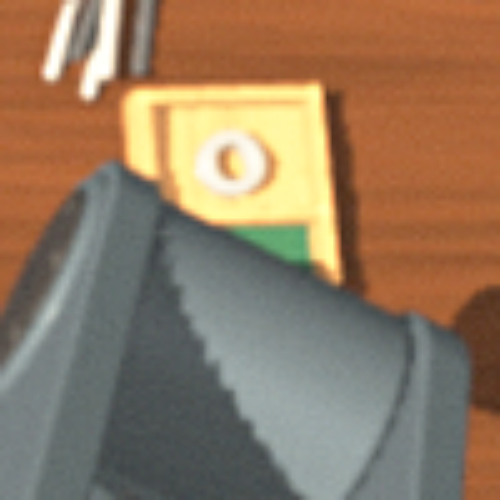

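View pics/hfull.png

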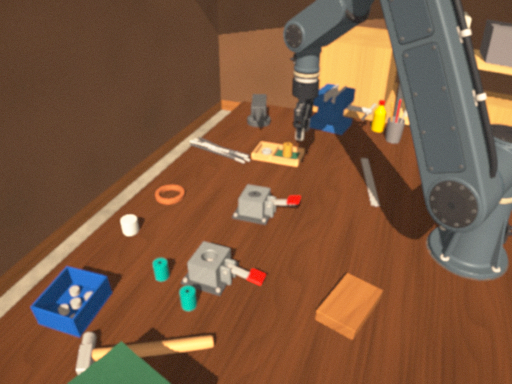

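The arm still hides the green compartment in the top view. In the side view the former shows in the tray at about (288,150). I'll move aside for a clear look.

Emit:
move_arm([
  [[0,1.3,0],0,60],
  [[0,2.6,0],0,60],
  [[0,4,0],0,60],
  [[0,5.4,0],0,60],
  [[0,6.6,0],0,60],
])

```text
clock: 12.95
tcp_pos: [513.5, 57.7, 178.2]
eef_rot: [-180.0, 0.1, 180.0]
contact_force: [0.6, -0.4, -0.7]
opening: 60.2
```

```bash
python3 - <<'E'
from h import *
C={n:robot.capture(n) for n in('side','top')}
for n,(x,y,w,h) in {'top':(340,130,100,100),'side':(210,100,130,90)}.items():
    cv2.imwrite(f'pics/i{n}.png',cv2.resize(C[n]['color'][y:y+h,x:x+w,::-1],None,fx=5,fy=5))
E
```

```text
(no output)
```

View pics/itop.png

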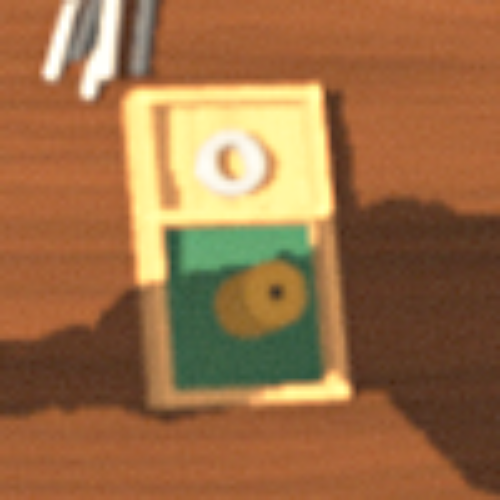

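View pics/iside.png

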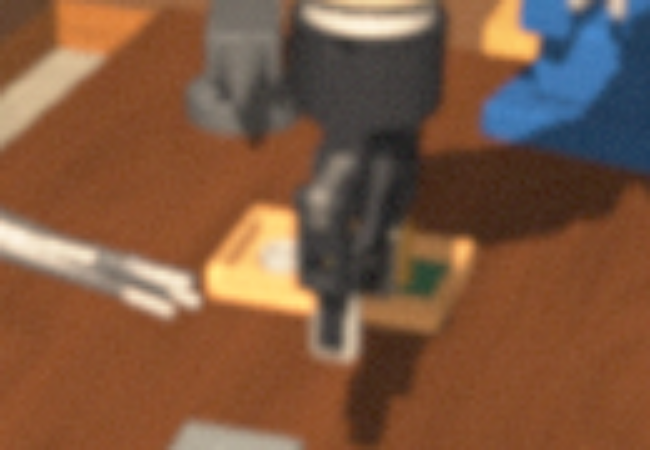

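The former stands near the middle of the green floor: base about zoom (245,305), top dot (277,292). I'll check that it is upright, then hand in.

```bash
python3 - <<'E'
from h import *
t=robot.capture("top")
print("top",plane(t,(340+277/5,130+292/5),51),"base~",plane(t,(340+246/5,130+305/5),6), "mean floor",np.mean([plane(t,(340+a/5,130+b/5),6) for a,b in((165,225),(310,225),(325,380),(178,390))],axis=0))
print(robot.get_obs()["contact_force"].round(1),robot.hand_in())
E
```

```text
top [ 601.34839475 -324.13266427   51.        ] base~ [ 601.66628064 -324.15413118    6.        ] mean floor [ 601.92760414 -323.65067055    6.        ]
the job is handed in; nothing more can be done
[ 1.1 -0.1  0.3] None
```

The brass former is standing upright in the green compartment, and I handed the job in at about 13 s of the 48 s allowed. The hand-in gives no verdict, so what follows is from my own checks.

**What I did:** I pushed the brass block's pedal down to its stop (force jumped to 19 N) with the fingers shut. The former rose and stayed up. I gripped it at 50 N, lifted it clear and lowered it into the compartment until the floor took about 8 N. Then I opened the fingers and backed away.

**Last checks:**
- **Position and tilt:** From the top view, the former's top measured (601, −324) and its base (602, −324). The visible floor centre came out at (602, −324), so the former is upright and close to the middle.
- **Tray centre:** My earlier estimates of the centre ran from y = −316 to −322. Even against the farthest one, the former is only about 8 mm off, inside the 33 mm allowed.
- **Side view:** The arm partly hid the former in the last side picture. An earlier one, taken after release, showed it in the tray.
- **Steel former:** I never touched its block or pedal. Its pedal was still up in the last full side picture. I did not measure the former's position again.

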